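# Line up the spinning formers on the storage rail by width

### The arm

A 6-joint arm with a two-finger parallel gripper is mounted at the origin on the work surface. World frame = base frame: x ahead of the robot, y to its left, z up, the work surface at z = 0. Lengths are in m, angles in rad, forces in N, time in s.
With the tool pointing down it reaches from about 0.35 to 0.925 m from the base axis. Payload 6.4 kg.
Tool frame: the origin (TCP) lies at the very end of the fingers, on their centre line; the grasp point (between the pads) lies 19 mm behind it; y points along the fingers, z is the direction in which the jaws open and shut, and the axes are right-handed (so a half turn about y gives the same grasp; the last joint's range is limited). The gripper opens to 94 mm and grips with 3 to 60 N. Pads are 16 mm wide; open, the fingers measure 119 mm over their backs; the gripper's body (75 mm by 177 mm) begins 78 mm behind the grasp point.
Start: joints at [1.149, 0.245, 1.558, -0, 1.339, -0.174], TCP at [0.159, 0.63, 0.205] pointing down, gripper open.
Joint ranges: [-3.13, 3.13], [-1.02, 2.26], [0.13, 2.54], [-0.95, 4.09], [0.21, 2.88], [-2.74, 2.74]. Speed limits (rad/s): [2.57, 2.57, 3.14, 3.14, 3.14, 3.14].

### API

Orientations are given as a unit quaternion [w, x, y, z].
In Python, from station import arm gives the robot as it stands. The module is installed in compiled form; this text tells all that it offers.
- The arm moves only by the tool arm_command, never from a script. Its argument "deltas" is a list of rows, each a list of 3 entries, a list of its own where there are three numbers: the shift along the tool's x, y, z normalised to -1 to 1, where 1 is 250 mm, then the turn about the tool's y normalised to -1 to 1, where 1 is 45 degrees, then the opening, from 0 (shut) to 1 (fully open). A call has 1 to 20 rows; each row is the pose to reach, as a shift and turn from the pose commanded when the call began, along the tool's axes at that moment; what a row does not reach only later rows make up. A row lasts 1/10 s, in which the tool goes at most 50 mm and 8.59 degrees, less where a joint would pass 70% of its speed; a pose out of reach is approached as far as the arm can. A call with a number of a shift or a turn outside -1 to 1 is refused whole. A call with a gripper value outside its range is refused whole. The fingers move at their own pace and stop on an object; "squeeze" is the grip in N (left out, the last holds). Time passes only in rows, so rows that repeat a pose let the fingers close. It gives the time, the measured TCP pose, the force and the opening at its end, in the units of the state.
- arm.sense(): the state, without advancing time (a new reading comes with each control period).
- arm.capture(name): name is "side" or "top"; returns (picture, depth): 400x640x3 uint8, red, green, blue; 400x640 float32, m along the optical axis (not along the pixel's ray), 0 where there is no reading.
- arm.calibration(name): a dict with "fx", "fy", "cx", "cy" (pixels), "world_to_cam" (4x4, takes a point from world to camera coordinates). Camera axes: x right, y up, looking along -z (the intrinsics and any distortion apply to the point x, -y, -z); pixel columns grow to the right and rows downward; lengths in m; the calibration is good to about 2 mm. A picture is of the moment at which its call begins. calibration takes no time and is no camera call.
- arm.job_done(): hands the job in, once; it reports no verdict.
The state is a dict: "time": time; "joint_pos": joint angles; "qd": joint speeds; "effort": joint torques, N m; "eef_pos": TCP position; "tcp_rot": TCP orientation; "contact_force": force on the tool from outside, world axes, zero at the start; "moment": the same for the moment, N m; "gripper_width": finger opening in m.
Only numpy, scipy, OpenCV 4.12 (cv2) and the standard library are available. Lean on these libraries where they do the work, as an engineer would, in place of code of your own. Each camera call takes 0.05 s, during which the arm holds its last target. There are 200 camera calls.

### The job

Put the four loose aluminium formers away on the storage rail: stand each one upright in the middle of a black rubber pad of its own, in order of the width of their round bodies, the narrowest on the pad next to the grey end stop and the widest at the far end, by the clamp knob. Leave the amber glass jar standing where it is.

Things in the scene. Friction and masses are not known exactly. Their poses are not given: they have to be found in the camera images.
- former_s: the narrowest of four loose turned-aluminium formers that stand on the bench: a plain round body 36 mm across and 40 mm high with a slightly chamfered top edge, and on it a grip spigot 22 mm across and 30 mm tall (70 mm in all). Origin: centre of its underside, z up along its axis. The four differ in body width; their heights do not follow the widths. 130 g, give or take a third.
- former_m: the second narrowest of four loose turned-aluminium formers that stand on the bench: a plain round body 46 mm across and 30 mm high with a slightly chamfered top edge, and on it a grip spigot 22 mm across and 30 mm tall (60 mm in all). Origin: centre of its underside, z up along its axis. The four differ in body width; their heights do not follow the widths. 160 g, give or take a third.
- former_l: the second widest of four loose turned-aluminium formers that stand on the bench: a plain round body 56 mm across and 44 mm high with a slightly chamfered top edge, and on it a grip spigot 22 mm across and 30 mm tall (74 mm in all). Origin: centre of its underside, z up along its axis. The four differ in body width; their heights do not follow the widths. 310 g, give or take a third.
- former_xl: the widest of four loose turned-aluminium formers that stand on the bench: a plain round body 66 mm across and 34 mm high with a slightly chamfered top edge, and on it a grip spigot 22 mm across and 30 mm tall (64 mm in all). Origin: centre of its underside, z up along its axis. The four differ in body width; their heights do not follow the widths. 340 g, give or take a third.
- pad_a: one of four alike black rubber pads, 74 mm across and 4 mm thick, fixed in one straight row on the wooden rail (about 85 mm between neighbours; the letter says nothing of its place in the row). The rail is 15 mm thick, 90 mm wide and 430 mm long, so a pad's top is 19 mm above the bench. Origin: centre of the pad's underside, 4 mm below its top.
- pad_b: one of four alike black rubber pads, 74 mm across and 4 mm thick, fixed in one straight row on the wooden rail (about 85 mm between neighbours; the letter says nothing of its place in the row). The rail is 15 mm thick, 90 mm wide and 430 mm long, so a pad's top is 19 mm above the bench. Origin: centre of the pad's underside, 4 mm below its top.
- pad_c: one of four alike black rubber pads, 74 mm across and 4 mm thick, fixed in one straight row on the wooden rail (about 85 mm between neighbours; the letter says nothing of its place in the row). The rail is 15 mm thick, 90 mm wide and 430 mm long, so a pad's top is 19 mm above the bench. Origin: centre of the pad's underside, 4 mm below its top.
- pad_d: one of four alike black rubber pads, 74 mm across and 4 mm thick, fixed in one straight row on the wooden rail (about 85 mm between neighbours; the letter says nothing of its place in the row). The rail is 15 mm thick, 90 mm wide and 430 mm long, so a pad's top is 19 mm above the bench. Origin: centre of the pad's underside, 4 mm below its top.
- stop: the grey painted steel end stop, fixed on the rail at one end of the row of pads (either end): an upright plate 70 mm wide across the rail, 10 mm thick and 35 mm high. The nearest pad's centre is about 62 mm away. Origin: centre of its underside, on the rail's top; its y axis runs along the rail (either way), x across it. At the rail's other end is a round black clamp knob, 38 mm across.
- jar: a small amber glass jar with a black lid, loose, 42 mm across and 62 mm tall, standing among the formers; not part of the job. Near it may also stand a dark steel cup, 52 mm across and 36 mm tall (not listed). Origin: centre of its underside.
There are look-alikes about, which are no part of the job. What is shaped like the former_m but blue is not meant.

How it is judged:
At the end, for the whole second after the job is handed in: The four formers stand upright (within 0.1 rad) and still on the pads, each on one of its own and centred within 12 mm, in order of body width: narrowest on the pad nearest the end stop, widest on the pad farthest from it. The jar is within 20 mm of where it stood ((horizontal distance between former_s and pad_a below 0.012 m or horizontal distance between former_s and pad_b below 0.012 m or horizontal distance between former_s and pad_c below 0.012 m or horizontal distance between former_s and pad_d below 0.012 m) and horizontal distance between former_s and stop between 0.0325 and 0.0925 m and height (world z) of former_s between 0.014 and 0.025 m and angle between each of former_s, former_m, former_l, former_xl's own z axis and vertical below 0.1 rad and linear speed of each of former_s, former_m, former_l, former_xl below 0.02 m/s and (horizontal distance between former_m and pad_a below 0.012 m or horizontal distance between former_m and pad_b below 0.012 m or horizontal distance between former_m and pad_c below 0.012 m or horizontal distance between former_m and pad_d below 0.012 m) and horizontal distance between former_m and stop between 0.1175 and 0.1775 m and height (world z) of former_m between 0.014 and 0.025 m and (horizontal distance between former_l and pad_a below 0.012 m or horizontal distance between former_l and pad_b below 0.012 m or horizontal distance between former_l and pad_c below 0.012 m or horizontal distance between former_l and pad_d below 0.012 m) and horizontal distance between former_l and stop between 0.2025 and 0.2625 m and height (world z) of former_l between 0.014 and 0.025 m and (horizontal distance between former_xl and pad_a below 0.012 m or horizontal distance between former_xl and pad_b below 0.012 m or horizontal distance between former_xl and pad_c below 0.012 m or horizontal distance between former_xl and pad_d below 0.012 m) and horizontal distance between former_xl and stop between 0.2875 and 0.3475 m and height (world z) of former_xl between 0.014 and 0.025 m and distance of jar from where it was at the start of the episode below 0.02 m); the robot touches nothing.
It fails at once if the amber jar is pushed more than 20 mm from where it stood, or knocked over (distance of jar from where it was at the start of the episode above 0.02 m or angle between jar's own z axis and vertical above 0.5 rad).
It also fails if it takes over 101 s, if anything falls off the work surface, if the arm or the gripper's body presses on something with over 40 N, if the wrist force passes 120 N, or if a joint passes its speed limit or range.

## Working session

There is one attempt and no reset: what is moved stays moved. The work goes in short steps, Python scripts to look and compute and a tool call to move; the robot and the scene stay as the last step left them, time stands still between calls to the robot, and variables do not carry over. Pictures are saved under pics/ and viewed, about 12 in all and at most 16, crops included, and the job is handed in when it is done.

Besides the shell and the picture viewer there is one more tool, called in YAML: its name, and indented under it one key for each argument. arm_command: Moves the arm, as the interface text tells. Its arguments: {"type":"object","properties":{"deltas":{"type":"array","items":{"type":"array"}},"squeeze":{"type":"number"}},"required":["deltas"]}

```bash
mkdir -p pics
python3 - <<'E'
from station import arm
import cv2, numpy as np
np.set_printoptions(precision=4,suppress=True)
for n in("top","side"):
    p,d=arm.capture(n); cv2.imwrite(f"pics/{n}0.png",p[:,:,::-1]); np.savez(f"{n}0.npz",p=p,d=d)
    c=arm.calibration(n); print(n,c)
s=arm.sense(); print(s)
E
```

```text
top {'fx': 418.66188006921027, 'fy': 418.66188006921027, 'cx': 322.30422944393194, 'cy': 194.27955016160007, 'world_to_cam': array([[-0.0043, -1.    ,  0.0051,  0.0005],
       [ 0.9954, -0.0038,  0.0959, -0.5182],
       [-0.0959,  0.0054,  0.9954, -0.8622],
       [ 0.    ,  0.    ,  0.    ,  1.    ]])}
side {'fx': 493.7390725692153, 'fy': 493.7390725692153, 'cx': 314.0757986604352, 'cy': 201.13313868234107, 'world_to_cam': array([[-0.9931, -0.1173, -0.0095,  0.5171],
       [ 0.0592, -0.5681,  0.8208, -0.0762],
       [-0.1017,  0.8146,  0.5711, -0.949 ],
       [ 0.    ,  0.    ,  0.    ,  1.    ]])}
{'time': 0.1, 'joint_pos': array([ 1.1489,  0.2457,  1.5589, -0.    ,  1.3387, -0.1741]), 'qd': array([-0.0008, -0.0033, -0.004 ,  0.0001, -0.0002, -0.0008]), 'effort': array([ -0.0006, -41.6917, -31.5527,   0.0686,   0.0311,  -0.    ]), 'eef_pos': array([0.1592, 0.6297, 0.2045]), 'tcp_rot': array([-0.7011,  0.7023, -0.0876,  0.0872]), 'contact_force': array([-0.525 , -0.9698,  0.7749]), 'moment': array([-0.0193, -0.0343,  0.0436]), 'gripper_width': 0.09425483699209568}
```

View pics/top0.png

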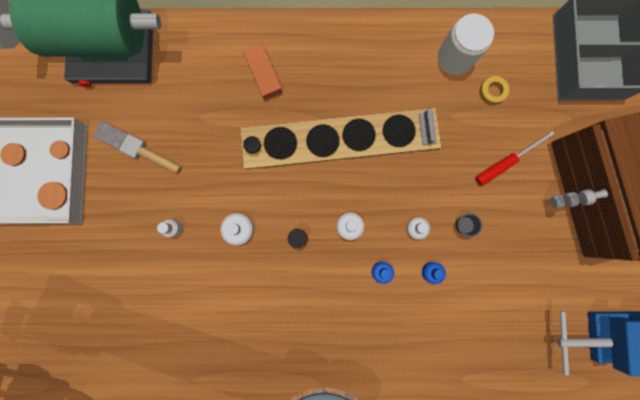

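View pics/side0.png

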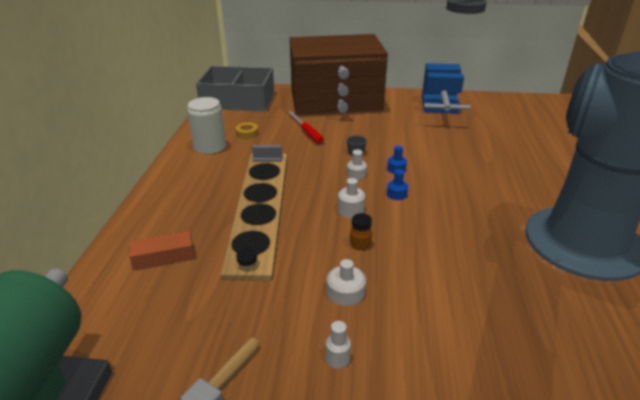

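Top view: from left, S (168,228), XL (236,229), jar (297,238), L (350,226), M (419,229), and cup (468,225). The blue ones are decoys. The pads are at (281,143), (323,140), (359,135) and (399,130), with the knob at left and the stop at right (428,127). The side view agrees with this.

```bash
cat > h.py <<'E'
from station import arm
import cv2, numpy as np
from scipy.spatial.transform import Rotation as Rn
np.set_printoptions(precision=4,suppress=True)
def world(n,d):
    c=arm.calibration(n); T=np.linalg.inv(c["world_to_cam"])
    v,u=np.mgrid[:400,:640]
    P=np.stack([(u-c["cx"])/c["fx"]*d,-(v-c["cy"])/c["fy"]*d,-d],-1)
    return P@T[:3,:3].T+T[:3,3]
def ray(n,u,v,z):
    c=arm.calibration(n); T=np.linalg.inv(c["world_to_cam"])
    r=T[:3,:3]@np.array([(u-c["cx"])/c["fx"],-(v-c["cy"])/c["fy"],-1]); o=T[:3,3]
    return o+r*(z-o[2])/r[2]
def R(s): q=s["tcp_rot"]; return Rn.from_quat([q[1],q[2],q[3],q[0]]).as_matrix()
E
python3 - <<'E'
from h import *
z=np.load("top0.npz"); p,d=z["p"],z["d"]; W=world("top",d)
H={"S":(168,228,.07,.04),"XL":(236,229,.064,.034),"L":(350,226,.074,.044),"M":(419,229,.06,.03),"jar":(297,238,.062,.04),"cup":(468,225,.036,.02)}
for k,(u,v,h,b) in H.items():
    w=W[v-30:v+30,u-30:u+30].reshape(-1,3)
    t=w[abs(w[:,2]-h)<.006]; bd=w[(w[:,2]>b-.006)]
    print(k,"top",len(t),t.mean(0),"bbox mid",(bd.min(0)+bd.max(0))[:2]/2,"ext",np.ptp(bd,axis=0), "zmax",bd[:,2].max())
g=p.max(2); m=((g<45)*255).astype(np.uint8)
for c in cv2.findContours(m,0,1)[0]:
    if cv2.contourArea(c)>100:
        (u,v),ax,a=cv2.fitEllipse(c)
        if 90<v<180 and 230<u<450: print("black",(u,v),ax,ray("top",u,v,.019), W[int(v),int(u)])
w=W[95:150,418:445].reshape(-1,3); t=w[w[:,2]>.042]; print("stop",len(t),t.mean(0))
print(R(arm.sense()))
E
```

```text
S top 100 [0.4482 0.3167 0.069 ] bbox mid [0.4482 0.1666] ext [0.0331 0.3268 0.8738] zmax 0.9078701433468495
XL top 92 [0.4456 0.1784 0.0633] bbox mid [0.4457 0.107 ] ext [0.0625 0.2075 0.8798] zmax 0.9078701433468495
L top 91 [ 0.4507 -0.0589  0.0738] bbox mid [ 0.4507 -0.0412] ext [0.0537 0.0889 0.8697] zmax 0.9078701433468495
M top 93 [ 0.4459 -0.2034  0.0595] bbox mid [ 0.4462 -0.1113] ext [0.042  0.2291 0.8838] zmax 0.9078701433468495
jar top 278 [0.4263 0.0508 0.0615] bbox mid [0.4266 0.0357] ext [0.0361 0.0649 0.8736] zmax 0.9078701433468495
cup top 176 [ 0.452  -0.3106  0.0351] bbox mid [ 0.4518 -0.1655] ext [0.0499 0.3374 0.8936] zmax 0.9078701433468495
black (279.9803466796875, 142.63616943359375) (29.288969039916992, 29.983184814453125) [0.6311 0.0892 0.019 ] [0.6323 0.0912 0.0198]
black (322.3948669433594, 140.30191040039062) (29.226137161254883, 29.838197708129883) [ 0.6359 -0.0023  0.019 ] [ 0.6374 -0.0015  0.0153]
black (358.4673767089844, 134.41639709472656) (29.09697723388672, 29.720203399658203) [ 0.6486 -0.0804  0.019 ] [ 0.6498 -0.0796  0.0177]
black (398.5216064453125, 130.36595153808594) (29.07987403869629, 29.644731521606445) [ 0.6573 -0.1674  0.019 ] [ 0.6584 -0.1665  0.0176]
stop 190 [ 0.6564 -0.2244  0.0669]
[[ 0.9695 -0.0007  0.2453]
 [-0.2453 -0.0015  0.9695]
 [-0.0003 -1.     -0.0017]]
```

arm_command:
  deltas:
    - [[0.2,0,-0.13],-0.1,0.5]
    - [[0.4,0,-0.26],-0.2,0.5]
    - [[0.6,0,-0.39],-0.3155,0.5]
    - [[0.72,0,-0.465],-0.3155,0.5]
    - [[0.72,0,-0.465],-0.3155,0.5]
    - [[0.72,0,-0.465],-0.3155,0.5]
  squeeze: 40

```text
time: 0.7
eef_pos: [0.3064, 0.4722, 0.2052]
tcp_rot: [-0.707, 0.707, -0.001, 0.001]
contact_force: [0.5, 0.4, 0.6]
gripper_width: 0.0493
```

Run:
```python
from h import *
s=arm.sense(); print(s["time"],s["eef_pos"],s["gripper_width"],s["joint_pos"]);print(R(s))
z=np.load("top0.npz"); p=z["p"]; g=p.max(2)
for th in (35,60,80):
  m=((g<th)*255).astype(np.uint8)
  for c in cv2.findContours(m,0,1)[0]:
    if cv2.contourArea(c)>150:
        (u,v),ax,a=cv2.fitEllipse(c); w=ray("top",u,v,.019)
        if .6<w[0]<.7: print(th,(u,v),ax,w[:2])
z=np.load("side0.npz"); p=z["p"]; g=p.max(2)
for th in (60,):
  m=((g<th)*255).astype(np.uint8)
  for c in cv2.findContours(m,0,1)[0]:
    if cv2.contourArea(c)>150:
        (u,v),ax,a=cv2.fitEllipse(c); w=ray("side",u,v,.019)
        if .57<w[0]<.7: print("side",(u,v),ax,w[:2])
```

```text
0.7 [0.3064 0.4722 0.2052] 0.049274368984306996 [ 0.7937  0.0428  1.7832  0.0002  1.316  -0.7738]
[[ 1.     -0.0004  0.0034]
 [-0.0034 -0.0002  1.    ]
 [-0.0004 -1.     -0.0002]]
60 (251.62045288085938, 144.67022705078125) (14.655284881591797, 15.549809455871582) [0.6268 0.1503]
60 (279.9573669433594, 142.6597442626953) (29.818605422973633, 30.693279266357422) [0.631  0.0893]
60 (322.3042297363281, 140.21420288085938) (30.12343978881836, 30.431612014770508) [ 0.6361 -0.0021]
60 (358.45819091796875, 134.4054412841797) (29.471115112304688, 30.559389114379883) [ 0.6486 -0.0804]
60 (398.564697265625, 130.40322875976562) (29.71255111694336, 30.227075576782227) [ 0.6572 -0.1675]
80 (251.6900177001953, 144.6797637939453) (15.16096019744873, 16.3251895904541) [0.6268 0.1501]
80 (279.96697998046875, 142.82354736328125) (30.40660858154297, 31.24626350402832) [0.6306 0.0892]
80 (322.4762878417969, 140.29214477539062) (30.726327896118164, 31.27535057067871) [ 0.6359 -0.0025]
80 (358.5552673339844, 134.40614318847656) (30.606338500976562, 31.105159759521484) [ 0.6486 -0.0806]
80 (398.652099609375, 130.4445037841797) (30.57011604309082, 31.026567459106445) [ 0.6571 -0.1677]
side (249.25360107421875, 246.77169799804688) (29.77854347229004, 37.408512115478516) [0.6287 0.1076]
side (257.89532470703125, 213.8623504638672) (18.721012115478516, 32.774959564208984) [0.6344 0.0047]
side (259.8239440917969, 192.3878173828125) (16.901165008544922, 30.06755256652832) [ 0.6467 -0.0725]
side (263.9273681640625, 171.05259704589844) (14.078947067260742, 28.233901977539062) [ 0.6556 -0.1602]
```

arm_command:
  deltas:
    - [[0.14,0,-0.15],0,0.5]
    - [[0.28,0,-0.31],0,0.5]
    - [[0.42,0,-0.46],0,0.5]
    - [[0.569,0,-0.62],0,0.5]
    - [[0.569,0,-0.62],0,0.5]
    - [[0.569,0.2,-0.62],0,0.5]
    - [[0.569,0.38,-0.62],0,0.5]
    - [[0.569,0.38,-0.62],0,0.5]

```text
time: 1.5
eef_pos: [0.442, 0.3178, 0.1038]
tcp_rot: [-0.705, 0.709, -0.004, -0.005]
contact_force: [-0.2, -0.9, -0.3]
gripper_width: 0.0467
```

Run:
```python
from h import *
s=arm.sense(); print(s["time"],s["eef_pos"],s["gripper_width"])
o=[]
for n,r in(("top",(slice(130,330),slice(60,260))),("side",(slice(200,400),slice(240,440)))):
    p,d=arm.capture(n); o.append(cv2.resize(p[r][:,:,::-1],(400,400)))
    c=arm.calibration(n); q=c["world_to_cam"]@np.r_[s["eef_pos"],1]; print(n,c["cx"]+c["fx"]*q[0]/-q[2],c["cy"]-c["fy"]*q[1]/-q[2])
cv2.imwrite("pics/a.png",np.hstack(o))
```

```text
1.5 [0.442  0.3178 0.1038] 0.04668191469649589
top 155.45025435312635 230.69516140346985
side 343.28011333458966 307.3133367631972
```

View pics/a.png

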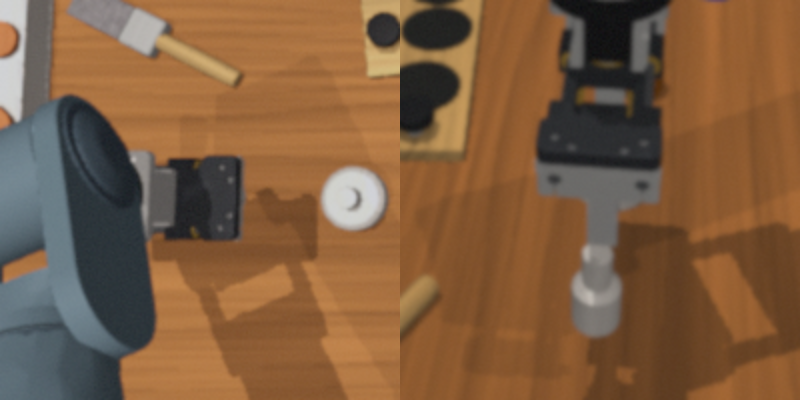

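arm_command:
  deltas:
    - [[0,0,0],0,0.5]
    - [[0,0,0],0,0.5]

```text
time: 1.8
eef_pos: [0.4492, 0.3197, 0.1134]
tcp_rot: [0.708, -0.706, -0.002, -0.001]
contact_force: [0.3, 0.7, -0.1]
gripper_width: 0.0471
```

arm_command:
  deltas:
    - [[0,0.1,-0.01],0,0.5]
    - [[-0.003,0.2,-0.01],0,0.5]
    - [[-0.003,0.27,-0.01],0,0.5]
    - [[-0.003,0.276,-0.01],0,0.5]
    - [[-0.003,0.276,-0.01],0,0.5]
    - [[-0.003,0.276,-0.01],0,0.5]
    - [[-0.003,0.276,-0.01],0,0]
    - [[-0.003,0.276,-0.01],0,0]
    - [[-0.003,0.276,-0.01],0,0]
    - [[-0.003,0.276,-0.01],0,0]
    - [[-0.003,0.276,-0.01],0,0]
    - [[-0.003,0.276,-0.01],0,0]

```text
time: 3.0
eef_pos: [0.4473, 0.316, 0.042]
tcp_rot: [0.707, -0.707, -0.0, -0.0]
contact_force: [-0.4, 0.5, 3.8]
gripper_width: 0.0209
```

arm_command:
  deltas:
    - [[0,-0.08,0],0,0]
    - [[0,-0.2,0],0,0]
    - [[0,-0.36,0],0,0]
    - [[0,-0.48,0],0,0]
    - [[0,-0.48,0],0,0]
    - [[0.08,-0.48,-0.18],0,0]
    - [[0.16,-0.48,-0.36],0,0]
    - [[0.24,-0.48,-0.54],0,0]
    - [[0.32,-0.48,-0.72],0,0]
    - [[0.4,-0.48,-0.88],0,0]
    - [[0.44,-0.48,-0.98],0,0]
    - [[0.44,-0.48,-0.98],0,0]
    - [[0.44,-0.48,-0.98],0,0]

```text
time: 4.3
eef_pos: [0.5556, 0.0707, 0.1593]
tcp_rot: [0.707, -0.707, 0.002, 0.001]
contact_force: [-0.1, -0.4, -2.1]
gripper_width: 0.0213
```

arm_command:
  deltas:
    - [[0.08,0,-0.18],0,0]
    - [[0.16,0,-0.36],0,0]
    - [[0.24,0,-0.54],0,0]
    - [[0.32,0,-0.72],0,0]
    - [[0.38,0,-0.88],0,0]
    - [[0.406,0,-0.953],0,0]
    - [[0.406,0,-0.953],0,0]
    - [[0.406,0.1,-0.953],0,0]
    - [[0.406,0.2,-0.953],0,0]
    - [[0.406,0.26,-0.953],0,0]
    - [[0.406,0.26,-0.953],0,0]
    - [[0.406,0.26,-0.953],0,0]
    - [[0.406,0.26,-0.953],0,0]

```text
time: 5.6
eef_pos: [0.6594, -0.1673, 0.0983]
tcp_rot: [-0.707, 0.707, 0.001, 0.001]
contact_force: [-0.5, -0.1, -1.9]
gripper_width: 0.0212
```

Run:
```python
from h import *
s=arm.sense(); print(s["time"],s["eef_pos"],s["gripper_width"],R(s))
o=[]
for n,r in(("top",(slice(70,230),slice(240,440))),("side",(slice(100,260),slice(180,380)))):
    p,d=arm.capture(n); o.append(cv2.resize(p[r][:,:,::-1],(400,320)))
cv2.imwrite("pics/b.png",np.hstack(o))
```

```text
5.6 [ 0.6594 -0.1673  0.0983] 0.021219560335032587 [[ 1.      0.0026 -0.0006]
 [ 0.0006 -0.001   1.    ]
 [ 0.0026 -1.     -0.001 ]]
```

View pics/b.png

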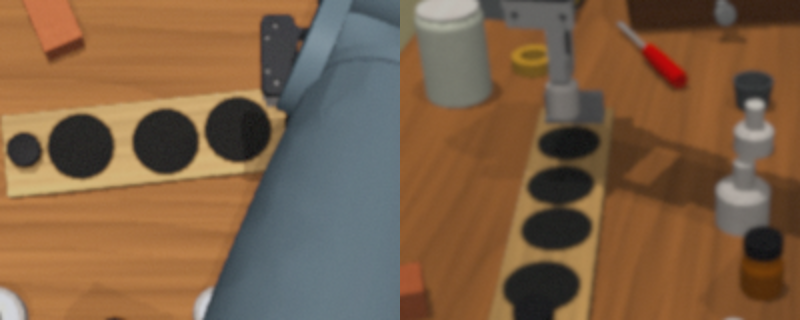

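```bash
python3 - <<'E'
from h import *
def pr(n,P):
    c=arm.calibration(n);q=c["world_to_cam"]@np.r_[P,1];return np.array([c["cx"]+c["fx"]*q[0]/-q[2],c["cy"]+c["fy"]*q[1]/q[2]])
for P in ([.6594,-.1673,.0563],[.6594,-.1493,.0563],[.6572,-.1675,.019],[.631,.0892,.019],[.4482,.3167,.07],[.4456,.1784,.064],[.4507,-.0589,.074],[.4459,-.2034,.06]): print(P,pr("side",P))
E
python3 - <<'E'
import cv2
i=cv2.imread('pics/side0.png')[130:300,200:400]; cv2.imwrite('pics/c.png',cv2.resize(i,None,fx=4,fy=3.5,interpolation=cv2.INTER_CUBIC))
E
```

```text
[0.6594, -0.1673, 0.0563] [261.7968 155.2642]
[0.6594, -0.1493, 0.0563] [260.1605 159.2226]
[0.6572, -0.1675, 0.019] [263.8787 169.3686]
[0.631, 0.0892, 0.019] [250.272  240.4036]
[0.4482, 0.3167, 0.07] [338.3285 323.1376]
[0.4456, 0.1784, 0.064] [346.3331 261.0877]
[0.4507, -0.0589, 0.074] [351.4572 179.0959]
[0.4459, -0.2034, 0.06] [356.882  150.7099]
```

View pics/c.png

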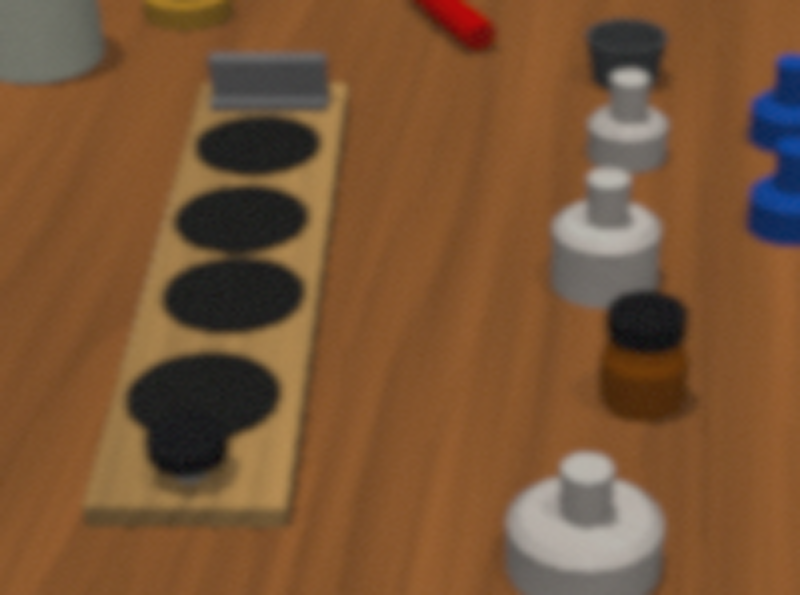

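arm_command:
  deltas:
    - [[-0.006,0.05,0.006],0,0]
    - [[-0.006,0.09,0.006],0,0]
    - [[-0.006,0.12,0.006],0,0]
    - [[-0.006,0.135,0.006],0,0]
    - [[-0.006,0.145,0.006],0,0]
    - [[-0.006,0.145,0.006],0,0]
    - [[-0.006,0.145,0.006],0,0]
    - [[-0.006,0.145,0.006],0,0]

```text
time: 6.5
eef_pos: [0.657, -0.166, 0.061]
tcp_rot: [0.707, -0.707, 0.0, 0.0]
contact_force: [-3.4, 1.6, 5.7]
gripper_width: 0.0211
```

arm_command:
  deltas:
    - [[0,0,0],0,0.5]
    - [[0,0,0],0,0.5]
    - [[0,0,0],0,0.5]
    - [[0,0,0],0,0.5]
    - [[0,-0.1,0],0,0.5]
    - [[0,-0.24,0],0,0.5]
    - [[0,-0.32,0],0,0.5]
    - [[-0.18,-0.32,-0.03],0,0.5]
    - [[-0.36,-0.32,-0.06],0,0.5]
    - [[-0.54,-0.32,-0.1],0,0.5]
    - [[-0.7,-0.32,-0.13],0,0.5]
    - [[-0.8,-0.32,-0.148],0,0.5]
    - [[-0.844,-0.32,-0.148],0,0.5]
    - [[-0.844,-0.32,-0.148],0,0.5]
    - [[-0.844,-0.32,-0.148],0,0.5]
    - [[-0.844,-0.32,-0.148],0,0.5]

```text
time: 8.1
eef_pos: [0.447, -0.2029, 0.1404]
tcp_rot: [-0.707, 0.707, 0.001, -0.0]
contact_force: [-0.9, -0.6, -0.3]
gripper_width: 0.0472
```

Run:
```python
from h import *
s=arm.sense(); print(s["time"],s["eef_pos"],s["gripper_width"])
p,d=arm.capture("top"); W=world("top",d); w=W[100:160,375:425].reshape(-1,3); t=w[abs(w[:,2]-.089)<.007]; print(len(t),t.mean(0) if len(t) else '')
o=[p[80:240,330:530],arm.capture("side")[0][100:260,180:380]]
cv2.imwrite("pics/d.png",cv2.resize(np.hstack(o)[:,:,::-1],(800,320)))
```

```text
8.1 [ 0.447  -0.2029  0.1404] 0.0471729527866606
97 [ 0.6566 -0.1674  0.0884]
```

View pics/d.png

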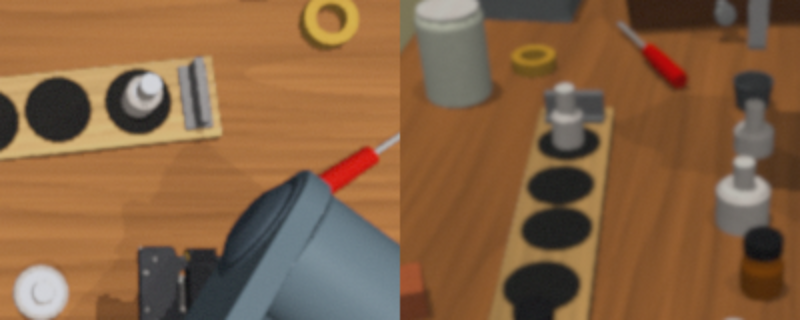

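S stands centred on the pad by the stop (top crop (138,100); measured within 1 mm). Next is M.

arm_command:
  deltas:
    - [[-0.004,0.12,0],0,0.5]
    - [[-0.004,0.27,0],0,0.5]
    - [[-0.004,0.37,0],0,0.5]
    - [[-0.004,0.42,0],0,0.5]
    - [[-0.004,0.425,0],0,0.5]
    - [[-0.004,0.425,0],0,0.5]
    - [[-0.004,0.425,0],0,0.5]
    - [[-0.004,0.425,0],0,0]
    - [[-0.004,0.425,0],0,0]
    - [[-0.004,0.425,0],0,0]
    - [[-0.004,0.425,0],0,0]
    - [[-0.004,0.425,0],0,0]
    - [[-0.004,0.425,0],0,0]

```text
time: 9.5
eef_pos: [0.445, -0.203, 0.0342]
tcp_rot: [-0.707, 0.707, 0.0, 0.0]
contact_force: [-0.2, 1.5, 3.5]
gripper_width: 0.0214
```

arm_command:
  deltas:
    - [[0,-0.08,0],0,0]
    - [[0,-0.2,0],0,0]
    - [[0,-0.36,0],0,0]
    - [[0,-0.5,0],0,0]
    - [[0,-0.5,0.1],0,0]
    - [[0.16,-0.5,0.2],0,0]
    - [[0.32,-0.5,0.3],0,0]
    - [[0.48,-0.5,0.4],0,0]
    - [[0.64,-0.5,0.494],0,0]
    - [[0.76,-0.5,0.494],0,0]
    - [[0.814,-0.5,0.494],0,0]
    - [[0.814,-0.5,0.494],0,0]
    - [[0.814,-0.4,0.494],0,0]
    - [[0.814,-0.28,0.494],0,0]
    - [[0.814,-0.2,0.494],0,0]
    - [[0.814,-0.2,0.494],0,0]
    - [[0.814,-0.2,0.494],0,0]
    - [[0.814,-0.2,0.494],0,0]

```text
time: 11.3
eef_pos: [0.6492, -0.0799, 0.0858]
tcp_rot: [-0.707, 0.707, 0.001, 0.001]
contact_force: [-0.2, 0.1, 0.1]
gripper_width: 0.0213
```

arm_command:
  deltas:
    - [[0,0.05,0],0,0]
    - [[0,0.09,0],0,0]
    - [[0,0.115,0],0,0]
    - [[0,0.128,0],0,0]
    - [[0,0.13,0],0,0]
    - [[0,0.13,0],0,0]
    - [[0,0.13,0],0,0]

```text
time: 12.0
eef_pos: [0.6481, -0.0788, 0.0531]
tcp_rot: [0.708, -0.707, 0.001, 0.001]
contact_force: [-5.6, 3.7, 10.9]
gripper_width: 0.0214
```

arm_command:
  deltas:
    - [[0,0,0],0,0.5]
    - [[0,0,0],0,0.5]
    - [[0,0,0],0,0.5]
    - [[0,0,0],0,0.5]
    - [[0,-0.1,0],0,0.5]
    - [[0,-0.24,0],0,0.5]
    - [[0,-0.36,0],0,0.5]
    - [[-0.18,-0.36,0.02],0,0.5]
    - [[-0.36,-0.36,0.04],0,0.5]
    - [[-0.54,-0.36,0.06],0,0.5]
    - [[-0.7,-0.36,0.08],0,0.5]
    - [[-0.77,-0.36,0.08],0,0.5]
    - [[-0.79,-0.36,0.08],0,0.5]
    - [[-0.79,-0.36,0.08],0,0.5]
    - [[-0.79,-0.36,0.08],0,0.5]
    - [[-0.79,-0.36,0.08],0,0.5]

```text
time: 13.6
eef_pos: [0.4519, -0.0597, 0.1417]
tcp_rot: [-0.707, 0.707, 0.0, 0.0]
contact_force: [0.7, 0.3, -0.0]
gripper_width: 0.0472
```

Run:
```python
from h import *
s=arm.sense(); print(s["time"],s["eef_pos"],s["gripper_width"])
p,d=arm.capture("top"); W=world("top",d); w=W[100:160,330:385].reshape(-1,3); t=w[abs(w[:,2]-.079)<.006]; print(len(t),t.mean(0) if len(t) else '')
o=[p[80:240,270:470],arm.capture("side")[0][100:260,180:380]]
cv2.imwrite("pics/e.png",cv2.resize(np.hstack(o)[:,:,::-1],(800,320)))
```

```text
13.6 [ 0.4519 -0.0597  0.1417] 0.04720394684345816
93 [ 0.6479 -0.0809  0.0784]
```

View pics/e.png

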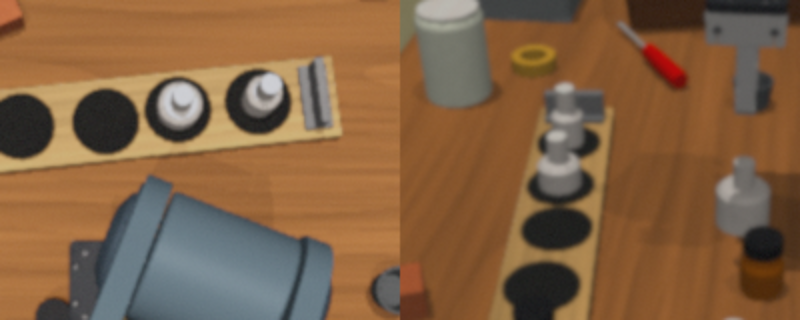

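M is centred on the second pad. Next is L.

arm_command:
  deltas:
    - [[-0.004,0.12,0.004],0,0.5]
    - [[-0.004,0.25,0.004],0,0.5]
    - [[-0.004,0.33,0.004],0,0.5]
    - [[-0.004,0.37,0.004],0,0.5]
    - [[-0.004,0.375,0.004],0,0.5]
    - [[-0.004,0.375,0.004],0,0.5]
    - [[-0.004,0.375,0.004],0,0.5]
    - [[-0.004,0.375,0.004],0,0]
    - [[-0.004,0.375,0.004],0,0]
    - [[-0.004,0.375,0.004],0,0]
    - [[-0.004,0.375,0.004],0,0]
    - [[-0.004,0.375,0.004],0,0]
    - [[-0.004,0.375,0.004],0,0]

```text
time: 15.0
eef_pos: [0.45, -0.0582, 0.0479]
tcp_rot: [0.707, -0.707, -0.0, -0.0]
contact_force: [0.3, 1.9, 1.5]
gripper_width: 0.0212
```

arm_command:
  deltas:
    - [[0,-0.06,0],0,0]
    - [[0,-0.16,0],0,0]
    - [[0,-0.32,0],0,0]
    - [[0,-0.44,0],0,0]
    - [[0,-0.48,0],0,0]
    - [[0.12,-0.48,0.04],0,0]
    - [[0.28,-0.48,0.08],0,0]
    - [[0.44,-0.48,0.14],0,0]
    - [[0.58,-0.48,0.19],0,0]
    - [[0.7,-0.48,0.228],0,0]
    - [[0.744,-0.48,0.228],0,0]
    - [[0.744,-0.48,0.228],0,0]
    - [[0.744,-0.38,0.228],0,0]
    - [[0.744,-0.27,0.228],0,0]
    - [[0.744,-0.2,0.228],0,0]
    - [[0.744,-0.2,0.228],0,0]
    - [[0.744,-0.2,0.228],0,0]
    - [[0.744,-0.2,0.228],0,0]
  squeeze: 50

```text
time: 16.8
eef_pos: [0.6369, -0.0018, 0.0995]
tcp_rot: [-0.707, 0.707, 0.001, 0.001]
contact_force: [0.1, -0.5, -2.8]
gripper_width: 0.0209
```

Lower by 32.5 mm.

arm_command:
  deltas:
    - [[0,0.05,0.002],0,0]
    - [[0,0.09,0.002],0,0]
    - [[0,0.115,0.002],0,0]
    - [[0,0.126,0.002],0,0]
    - [[0,0.129,0.002],0,0]
    - [[0,0.129,0.002],0,0]
    - [[0,0.129,0.002],0,0]

```text
time: 17.5
eef_pos: [0.6356, -0.0002, 0.0668]
tcp_rot: [0.708, -0.707, 0.0, 0.001]
contact_force: [-5.5, 2.6, 6.9]
gripper_width: 0.0211
```

arm_command:
  deltas:
    - [[0,0,0],0,0.5]
    - [[0,0,0],0,0.5]
    - [[0,0,0],0,0.5]
    - [[0,0,0],0,0.5]
    - [[0,-0.1,0],0,0.5]
    - [[0,-0.24,0],0,0.5]
    - [[0,-0.34,0.05],0,0.5]
    - [[-0.12,-0.34,0.16],0,0.5]
    - [[-0.24,-0.34,0.28],0,0.5]
    - [[-0.36,-0.34,0.4],0,0.5]
    - [[-0.5,-0.34,0.52],0,0.5]
    - [[-0.64,-0.34,0.64],0,0.5]
    - [[-0.74,-0.34,0.714],0,0.5]
    - [[-0.76,-0.34,0.714],0,0.5]
    - [[-0.76,-0.34,0.714],0,0.5]
    - [[-0.76,-0.34,0.714],0,0.5]
    - [[-0.76,-0.34,0.714],0,0.5]

```text
time: 19.2
eef_pos: [0.4471, 0.1768, 0.1507]
tcp_rot: [-0.707, 0.707, -0.0, 0.001]
contact_force: [0.9, -0.5, 0.5]
gripper_width: 0.0466
```

Run:
```python
from h import *
s=arm.sense(); print(s["time"],s["eef_pos"],s["gripper_width"])
p,d=arm.capture("top"); W=world("top",d); w=W[100:160,295:345].reshape(-1,3); t=w[abs(w[:,2]-.093)<.006]; print(len(t),t.mean(0) if len(t) else '')
```

```text
19.2 [0.4471 0.1768 0.1507] 0.0466042172333879
93 [ 0.6345 -0.0023  0.0923]
```

arm_command:
  deltas:
    - [[-0.005,0.12,0.006],0,0.5]
    - [[-0.005,0.28,0.006],0,0.5]
    - [[-0.005,0.39,0.006],0,0.5]
    - [[-0.005,0.44,0.006],0,0.5]
    - [[-0.005,0.45,0.006],0,0.5]
    - [[-0.005,0.45,0.006],0,0.5]
    - [[-0.005,0.45,0.006],0,0.5]
    - [[-0.005,0.45,0.006],0,0]
    - [[-0.005,0.45,0.006],0,0]
    - [[-0.005,0.45,0.006],0,0]
    - [[-0.005,0.45,0.006],0,0]
    - [[-0.005,0.45,0.006],0,0]
    - [[-0.005,0.45,0.006],0,0]

```text
time: 20.55
eef_pos: [0.4451, 0.1794, 0.0384]
tcp_rot: [0.707, -0.707, -0.0, -0.0]
contact_force: [-0.6, 3.5, 3.0]
gripper_width: 0.0211
```

arm_command:
  deltas:
    - [[0,-0.06,0],0,0]
    - [[0,-0.16,0],0,0]
    - [[0,-0.32,0],0,0]
    - [[0,-0.46,0],0,0]
    - [[0,-0.52,0],0,0]
    - [[0.12,-0.52,-0.06],0,0]
    - [[0.28,-0.52,-0.13],0,0]
    - [[0.44,-0.52,-0.21],0,0]
    - [[0.58,-0.52,-0.29],0,0]
    - [[0.7,-0.52,-0.345],0,0]
    - [[0.744,-0.52,-0.357],0,0]
    - [[0.744,-0.52,-0.357],0,0]
    - [[0.744,-0.42,-0.357],0,0]
    - [[0.744,-0.3,-0.357],0,0]
    - [[0.744,-0.2,-0.357],0,0]
    - [[0.744,-0.2,-0.357],0,0]
    - [[0.744,-0.2,-0.357],0,0]
    - [[0.744,-0.2,-0.357],0,0]

```text
time: 22.35
eef_pos: [0.6315, 0.0902, 0.09]
tcp_rot: [-0.707, 0.707, 0.001, 0.001]
contact_force: [0.6, -0.4, -2.8]
gripper_width: 0.0213
```

arm_command:
  deltas:
    - [[0,0.05,0],0,0]
    - [[0,0.09,0],0,0]
    - [[0,0.115,0],0,0]
    - [[0,0.126,0],0,0]
    - [[0,0.13,0],0,0]
    - [[0,0.13,0],0,0]
    - [[0,0.13,0],0,0]

```text
time: 23.05
eef_pos: [0.6303, 0.0898, 0.0572]
tcp_rot: [-0.707, 0.707, -0.001, -0.001]
contact_force: [-7.3, -1.1, 9.2]
gripper_width: 0.0209
```

arm_command:
  deltas:
    - [[0,0,0],0,0.5]
    - [[0,0,0],0,0.5]
    - [[0,0,0],0,0.5]
    - [[0,0,0],0,0.5]
    - [[0,-0.1,0],0,0.5]
    - [[0,-0.24,0],0,0.5]
    - [[0,-0.4,0],0,0.5]
    - [[-0.12,-0.5,0.16],0,0.5]
    - [[-0.24,-0.5,0.32],0,0.5]
    - [[-0.36,-0.5,0.48],0,0.5]
    - [[-0.5,-0.5,0.64],0,0.5]
    - [[-0.64,-0.5,0.8],0,0.5]
    - [[-0.74,-0.5,0.95],0,0.5]
    - [[-0.76,-0.5,0.95],0,0.5]
    - [[-0.76,-0.5,0.95],0,0.5]
    - [[-0.76,-0.5,0.95],0,0.5]

```text
time: 24.65
eef_pos: [0.4414, 0.3266, 0.1805]
tcp_rot: [-0.707, 0.707, -0.0, 0.0]
contact_force: [0.4, -0.2, -0.4]
gripper_width: 0.047
```

Run:
```python
from h import *
p,d=arm.capture("top"); W=world("top",d)
pads=[(399,130,.089,(.6572,-.1675)),(358,134,.079,(.6486,-.0804)),(322,140,.093,(.636,-.0022)),(280,142,.083,(.631,.0892)),(297,238,.062,(.4263,.0508))]
for n,(u,v,h,q) in zip(("S","M","L","XL","jar"),pads):
    w=W[v-26:v+26,u-22:u+22].reshape(-1,3); t=w[abs(w[:,2]-h)<.006]; print(n,len(t),t.mean(0),(t.mean(0)[:2]-q)*1000)
o=[p[80:260,220:450],arm.capture("side")[0][100:280,170:400]]
cv2.imwrite("pics/f.png",cv2.resize(np.hstack(o)[:,:,::-1],(800,313)))
s=arm.sense(); print(s["time"],s["eef_pos"])
```

```text
S 95 [ 0.6567 -0.1675  0.0884] [-0.494   0.0328]
M 91 [ 0.6481 -0.081   0.0785] [-0.4933 -0.5625]
L 94 [ 0.6344 -0.0024  0.0922] [-1.5907 -0.1575]
XL 93 [0.6301 0.0875 0.0821] [-0.8588 -1.7335]
jar 279 [0.4262 0.0508 0.0616] [-0.0597 -0.0491]
24.75 [0.4418 0.3262 0.1804]
```

View pics/f.png

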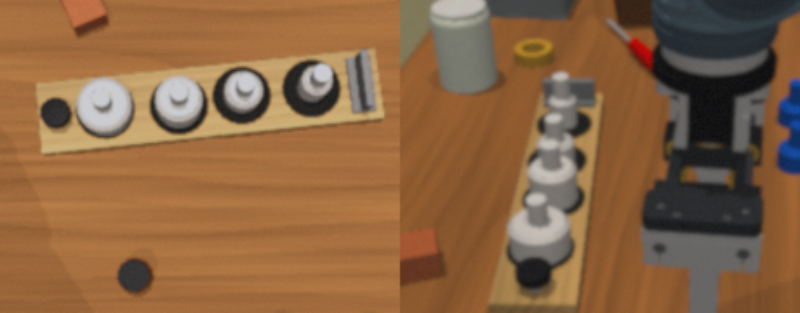

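All four stand upright and centred, in order from the stop at the right; the jar has not moved.

```bash
python3 -c "from station import arm; print(arm.job_done())"
```

```text
the job is handed in; nothing more can be done
None
```

All four formers are on the rail, each standing on a pad of its own. From the end stop to the clamp knob they run S, M, L, XL. I handed the job in at about 25 s of simulated time.

The last top-camera check, with the arm clear of the rail, showed:
- **Centring:** every former was within 2 mm of its pad's centre. The worst was XL, at about 1.9 mm.
- **Height:** the spigot tops were within 1 mm of the height expected for formers standing on the pads, and both views showed them upright.
- **Jar:** it had moved less than 0.1 mm.

One check disagreed. Early on, the side camera put the pads 2–18 mm away from where the top camera did, with the 18 mm on the pad partly hidden by the knob. It also saw three of the formers (M, L and XL) about 1–3 pixels off, so I took it as a side-camera calibration offset and used the top camera. The top camera matched the arm's own positions to about 2 mm at each placing. No check failed.

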